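# Clamp the raking light in its tube coupler

### The arm

A 7-joint arm with a two-finger parallel gripper is mounted at the origin on the work surface. World frame = base frame: x ahead of the robot, y to its left, z up, the work surface at z = 0. Lengths are in m, angles in rad, forces in N, time in s.
With the tool pointing down it reaches from about 0.375 to 0.925 m from the base axis. Payload 3.1 kg.
Tool frame: the origin (TCP) lies between the finger pads; the fingertips stand 19 mm ahead of it and the grasp point (between the pads) is the TCP; z points along the fingers, y is the direction in which the jaws open and shut (so a half turn about z gives the same grasp; the last joint's range is limited). The gripper opens to 85 mm and grips with 20 to 120 N. Pads are 22 mm wide; open, the fingers measure 114 mm over their backs; the gripper's body (76 mm by 85 mm) begins 54 mm behind the grasp point. The pads swing forward as they close: fully open they stand 13 mm farther back than shut.
Start: joints at [1.189, 0.383, 0.044, 1.598, -0.018, 1.161, -0.05], TCP at [0.182, -0.624, 0.25] pointing down, gripper open.
Joint ranges: [-2.61, 2.61], [-0.41, 2.15], [-1.48, 1.57], [0, 2.5], [-1.57, 4.71], [0.05, 1.97], [-2.85, 2.85]. Speed limits (rad/s): [2.79, 2.79, 3.14, 3.14, 3.14, 3.14, 3.14].

### API

Orientations are given as a unit quaternion [x, y, z, w].
In Python, from bench import move_ptp, movel, move_j, move_gripper, pause, inverse_kinematics, read_camera, camera_params, MotionError, sign_off, look_for, tip_of, read_time_s, read_qpos, read_joint_vel, read_effort, read_eef_pos, read_tcp_rot, read_ft_force, read_ft_torque, read_finger_gap gives the robot as it stands. Calls block until the motion is done:
- move_ptp(position, orientation): joint-space move of the TCP to a pose.
- movel(position, orientation=None, speed=0.15): straight line of the TCP; orientation=None keeps the orientation; speed is the mean speed in m/s.
- move_j(angles): joint-space move.
- move_gripper(opening, effort=None): finger opening in m; effort is the grip in N (None keeps the last); returns when the fingers have stopped.
- pause(seconds).
- inverse_kinematics(position, orientation): joint angles nearest the present ones, or None.
- read_camera(name): name is "scene" or "top" or "wrist"; returns the picture (480x640x3 uint8, red, green, blue); there is no depth.
- camera_params(name): a dict with "K" (3x3 intrinsics, pixels), "camera_from_world" (4x4, takes a point from world to camera coordinates). Camera axes: x right, y down, z forward; pixel columns grow to the right and rows downward; lengths in m; the calibration is good to about 2 mm. A picture is of the moment at which its call begins: read the wrist's pose just before it. camera_params takes no time and is no camera call; for the wrist camera it gives the pose at the moment of the call.
A pose or a line that the arm cannot do raises MotionError and nothing moves.
- sign_off(): hands the job in, once; it reports no verdict.
Trained networks look in the newest picture that a camera, given by its name, has taken for a name from the list of things; names that differ only in an ending like _2 or _b are one class to them, and where a whole thing is asked for, a point or a joint stands for the part that bears it (a point fixed in the world has none). Each returns a list of dicts, best first, with "confidence" (0 to 1); they miss things now and then, are a little off and sometimes report something else, mostly with a low value. They report only what shows in the picture. A call takes as long as a camera call.
- look_for(camera, name): "at" ([column, row] in pixels, amid what is visible of it).
- tip_of(camera, name): "at" ([column, row] in pixels: a listed point, or the origin of a listed thing).
Readings, each from a call of its own:
- read_time_s(): time.
- read_qpos(): joint angles.
- read_joint_vel(): joint speeds.
- read_effort(): joint torques, N m.
- read_eef_pos(): TCP position.
- read_tcp_rot(): TCP orientation.
- read_ft_force(): force on the tool from outside, world axes, zero at the start.
- read_ft_torque(): the same for the moment, N m.
- read_finger_gap(): finger opening in m.
Only numpy, scipy, OpenCV 4.12 (cv2) and the standard library are available. Lean on these libraries where they do the work, as an engineer would, in place of code of your own. Each camera call takes 0.05 s, during which the arm holds its last target. There are 200 camera calls.

### The job

Clamp the raking light in its stand: swing the coupler's yellow hinged half over until it rests on the tube, then swing the bolt up into the slot and work it in, nut riding over the prongs, until it is fully home against the end of the slot and holds the hinged half down tight. Feel your way and do not force the parts, leave the light lying in its place, and do not disturb the jar, brush and stone beside it.

Things in the scene. Friction and masses are not known exactly. Their poses are not given: they have to be found in the camera images.
- stand: Fixed stand: aluminium plate 130 x 260 x 10 mm with blue tube coupler (26 mm wide) and blue V rest 135 mm towards +y. Origin on the table under the coupler; y along the tube, z up, +x the swing bolt's side, -x the hinge's. In this frame the yellow half's hinge pin lies along y at x -30, z 75 mm; the bolt's pivot pin along y at x 34, z 31 mm; the clamped tube's axis at x 0, z 75 mm.
- cap: Yellow hinged half, 28 mm wide, 97 mm long. Origin on its hinge pin, y along it; closed, x points to the bolt side, z up. Beyond its arch two prongs, 28 mm over all, leave a 13 mm slot, open at the tips; slot end 59.5 mm from the pin. Prong tops: flat seats from 60 to 72 mm (14 mm above the pin), a ridge 1.5 mm high, then ramps falling outward at 35 degrees, 53 at the tips 96 mm from the pin.
- cap_hinge (a joint): Angle of the yellow half: 0 tight on the tube, grows as it opens up and back; 1.57 upright; starts thrown back, 1.7 to 2.15. Stiff hinge (0.07 N m): stays where left. A springy rubber liner under the tube makes it come to rest on the tube at about 0.07; only the bolt's nut, wedged over the prongs, holds it down at 0 (about 8 N at the prongs).
- cap_grip (a point): Place to pinch the yellow half across its 28 mm width (along y), on the prongs near their tips: 80 mm from the hinge pin and 3 mm above it when closed. Clear on both sides.
- bolt: Swing bolt: steel shank, 9 mm diameter, 77 mm long, turning on a pin at its lower end (its origin; stand x 34, z 31 mm), z along the shank, y along the pin. At 65 mm from the pin a brass wing nut with a rounded underside of 7 mm radius, which rides on the two prongs. Pressed against the yellow half with over 40 N it is damaged.
- bolt_hinge (a joint): Angle of the bolt: 0 upright and home, shank against the slot's end, nut on the flat seats; grows as it swings out to +x of the stand; starts 0.95 to 1.3. Stiff (0.07 N m): stays where left. With the yellow half resting on the tube the nut meets the ramps at about 0.5 and resists up to some 20 N until past the ridge at about 0.17; then push on, gently, to the slot's end.
- nut (a point): Middle of the brass wing nut, 68 mm from the bolt's pin along the shank: pinch here across its wings, 36 mm wide along y, 12 mm high along the shank. They stand 4 mm clear of the prongs on each side.
- light: Raking light, loose, 0.4 kg: steel tube of 25 mm diameter lying in the coupler and the V rest, with a black cap at one end and a black lamp head (38 mm diameter, from 200 to 260 mm) at its +y end. Origin on the tube's axis at the coupler, y along the tube. Dented if the yellow half presses on it with over 60 N.
- jar: Bystander: amber glass jar with a white lid, 48 mm diameter, 60 mm tall; origin under its centre.
- brush: Bystander: brush 170 mm long lying on the table; origin under its middle.
- stone: Bystander: brown stone flake, about 60 x 45 mm, 31 mm tall; origin under its centre.

How it is judged:
By the outcome, as a careful person would: the job done as asked, in the order asked, and still so for the second after the job is handed in, with the robot touching nothing.
It also fails if it takes over 72 s, if anything falls off the work surface, if the arm or the gripper's body presses on something with over 40 N, if the wrist force passes 120 N, or if a joint passes its speed limit or range.

## Working session

There is one attempt and no reset: what is moved stays moved. The work goes in short steps, each a Python script; the robot and the scene stay as the last script left them, time stands still between calls to the robot, and variables do not carry over. Pictures are saved under pics/ and viewed, about 8 in all and at most 12, crops included, and the job is handed in when it is done.

```bash
mkdir -p pics; ls
python3 - <<'E'
from bench import *
import cv2,numpy as np
for c in ["scene","top"]:
    im=read_camera(c); cv2.imwrite(f"pics/{c}0.png",im[:,:,::-1])
    p=camera_params(c); print(c,np.round(p["K"],1).tolist(),np.round(p["camera_from_world"],3).tolist())
    for n in ["stand","cap","cap_grip","bolt","nut","light","jar","brush","stone"]:
        print(n,[(np.round(d["at"]).tolist(),round(d["confidence"],2)) for d in tip_of(c,n)[:2]])
print(read_time_s(),read_tcp_rot(),read_ft_force())
E
```

```text
pics
scene [[565.9, 0.0, 318.9], [0.0, 565.9, 240.9], [0.0, 0.0, 1.0]] [[-0.436, 0.9, -0.001, 0.203], [0.51, 0.247, -0.824, -0.211], [-0.741, -0.36, -0.567, 1.57], [0.0, 0.0, 0.0, 1.0]]
stand [([371.0, 290.0], 0.84)]
cap [([379.0, 253.0], 0.77), ([392.0, 214.0], 0.47)]
cap_grip [([394.0, 212.0], 0.84)]
bolt [([361.0, 289.0], 0.71)]
nut [([349.0, 290.0], 0.53)]
light []
jar [([412.0, 357.0], 0.92)]
brush [([470.0, 272.0], 0.65), ([383.0, 249.0], 0.4)]
stone [([284.0, 291.0], 0.8), ([365.0, 285.0], 0.36)]
top [[559.2, 0.0, 321.8], [0.0, 559.2, 234.5], [0.0, 0.0, 1.0]] [[-0.012, -1.0, 0.018, 0.034], [-0.994, 0.01, -0.113, 0.568], [0.113, -0.019, -0.993, 1.06], [0.0, 0.0, 0.0, 1.0]]
stand [([264.0, 260.0], 0.81)]
cap [([256.0, 275.0], 0.85)]
cap_grip [([252.0, 301.0], 0.86)]
bolt [([263.0, 242.0], 0.67)]
nut [([269.0, 212.0], 0.67)]
light [([254.0, 256.0], 0.78), ([264.0, 243.0], 0.54)]
jar [([199.0, 191.0], 0.85)]
brush [([184.0, 324.0], 0.75)]
stone [([345.0, 219.0], 0.74), ([254.0, 300.0], 0.43)]
1.0 [9.89947336e-01 1.41436453e-01 2.07780704e-05 2.24755820e-05] [ 0.9001478  -0.23287554  0.15144252]
```

Run:
```python
import cv2,numpy as np
a=cv2.imread("pics/top0.png")[140:360,120:420]; b=cv2.imread("pics/scene0.png")[180:400,240:520]
a=cv2.resize(a,None,fx=2.6,fy=2.6,interpolation=3);b=cv2.resize(b,None,fx=2.6,fy=2.6,interpolation=3)
cv2.imwrite("pics/topc.png",a);cv2.imwrite("pics/scenec.png",b)
```

```text
(no output)
```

View pics/topc.png

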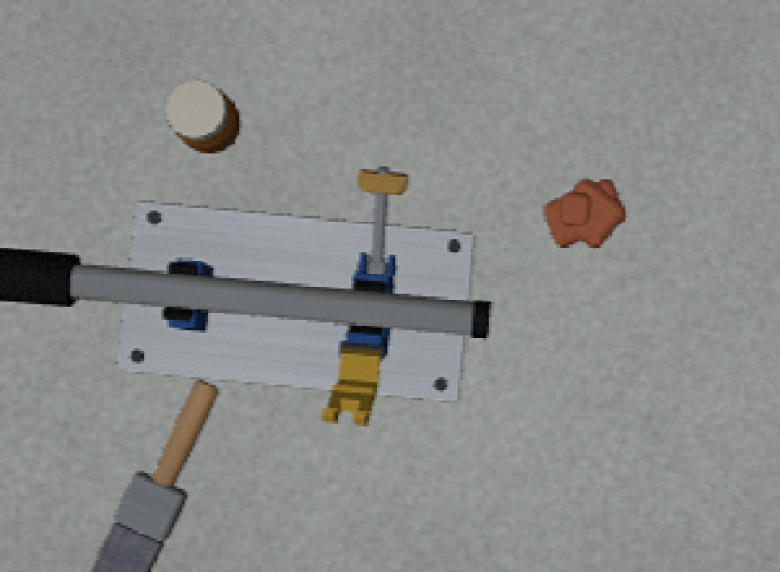

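View pics/scenec.png

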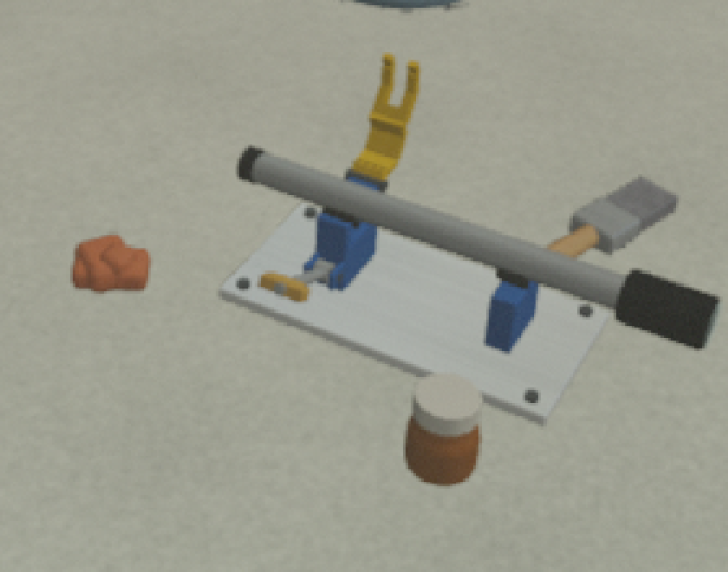

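The top view shows the stand with the bolt towards world +x (nut at full px 267,210), the yellow half thrown back (tips at 253,302) and the plate corners clear. The scene view agrees. Next I fit the pose and joint angles.

```bash
cat > geo.py <<'E'
import numpy as np
def capP(th,x=.080,z=.003,y=0): return np.array([-.030+x*np.cos(th)-z*np.sin(th), y, .075+x*np.sin(th)+z*np.cos(th)])
def nutP(b,r=.068,y=0): return np.array([.034+r*np.sin(b), y, .031+r*np.cos(b)])
def W(p,s): c,n=np.cos(s[2]),np.sin(s[2]); return np.array([s[0]+c*p[0]-n*p[1], s[1]+n*p[0]+c*p[1], p[2]])
def proj(P,K,T): q=T[:3,:3]@P+T[:3,3]; q=K@q; return q[:2]/q[2]
E
python3 - <<'E'
from geo import *; from bench import camera_params
from scipy.optimize import least_squares
C={c:(lambda p:(np.array(p["K"]),np.array(p["camera_from_world"])))(camera_params(c)) for c in("top","scene")}
f=lambda x,y:(x/2.6+120,y/2.6+140)
g=lambda x,y:(x/2.6+240,y/2.6+180)
def obs(v):
    s=v[:3];th,b,oy=v[3:6];P=lambda x,y,z=.01:np.array([x,y+oy,z])
    o=[("top",f(138,202),P(.065,.13)),("top",f(474,235),P(.065,-.13)),("top",f(458,402),P(-.065,-.13)),("top",f(120,370),P(-.065,.13)),
     ("scene",g(220,293),P(.065,-.13)),("scene",g(545,422),P(.065,.13))]
    o+=[("top",(252,301),capP(th)),("scene",(394,212),capP(th)),("top",(256,275),capP(0,0,0)),("scene",(379,253),capP(0,0,0)),
     ("top",(268,211),nutP(b)),("scene",g(284,287),nutP(b)),("top",(264,260),np.zeros(3)),("scene",(371,290),np.zeros(3)),("top",(263,242),nutP(0,0)),("scene",(361,289),nutP(0,0)),
     ("top",f(478,318),np.array([0,v[6],.077]))]
    return [(c,np.array(p),W(q,s)) for c,p,q in o]
r=least_squares(lambda v:np.concatenate([proj(P,*C[c])-p for c,p,P in obs(v)]),[.55,.1,0,1.9,1.1,.06,-.08],loss="soft_l1")
print(np.round(r.x,4)); print(np.round([ (proj(P,*C[c])-p) for c,p,P in obs(r.x)],1).tolist())
for c in("top","scene"):
    print(c,"cam z",np.round(-C[c][1][:3,:3].T@C[c][1][:3,3],3))
s=r.x; print(W(capP(s[3]),s),W(nutP(s[4]),s))
E
```

```text
[ 0.5236  0.1438 -0.1088  2.2458  1.1463  0.0585 -0.0821]
[[-0.8, -0.3], [0.1, -0.2], [-0.4, 0.9], [-2.3, 0.3], [-1.1, -4.2], [-0.4, -4.0], [-0.3, 0.1], [0.2, -1.4], [2.3, -2.3], [1.2, -4.1], [-1.7, -3.6], [-1.1, -0.4], [-0.5, -0.6], [0.1, -3.1], [1.1, -1.0], [2.7, -5.1], [0.1, -1.4]]
top cam z [0.446 0.048 1.117]
scene cam z [1.36  0.434 0.716]
[0.44177502 0.15271139 0.13558109] [0.61901966 0.13335142 0.05900822]
```

```bash
cat >> geo.py <<'E'
def Q(yaw): return [np.cos(yaw/2),np.sin(yaw/2),0,0]
E
python3 - <<'E'
from bench import *; from geo import *; import cv2
s=[.5236,.1438,-.1088]
p=W(np.array([-.03,0,.36]),s); print(p,inverse_kinematics(p,Q(s[2])),inverse_kinematics(p,Q(s[2]+np.pi)))
move_ptp(p,Q(s[2])); print(read_time_s(),read_qpos())
pr=camera_params("wrist"); im=read_camera("wrist"); cv2.imwrite("pics/w1.png",im[:,:,::-1])
K,T=np.array(pr["K"]),np.array(pr["camera_from_world"]); np.savez("w1.npz",K=K,T=T); print(-T[:3,:3].T@T[:3,3])
for n,P in [("stand",np.zeros(3)),("cap",capP(0,0,0)),("cap_grip",capP(2.2)),("bolt",nutP(0,0)),("nut",nutP(1.15))]:
    print(n,[(np.round(d["at"]).tolist(),round(d["confidence"],2)) for d in tip_of("wrist",n)[:2]],"pred",proj(W(P,s),K,T).round())
print(read_ft_force())
E
```

```text
[0.49377739 0.14705756 0.36      ] [ 0.5950405   0.14259879 -1.03692933  1.73861781  0.12625148  1.33188868
 -2.14703229] [ 0.69824782  0.17607597 -1.16534963  1.7359233   0.16616344  1.33873151
  0.96202054]
3.95 [ 0.59576885  0.14303273 -1.03542922  1.73860393  0.12649117  1.33189261
 -2.14695475]
[0.56868496 0.13704553 0.48296798]
stand [([319.0, 147.0], 0.7), ([320.0, 118.0], 0.48)] pred [316. 147.]
cap [([320.0, 189.0], 0.77), ([318.0, 47.0], 0.16)] pred [316. 186.]
cap_grip [([319.0, 255.0], 0.62)] pred [316. 258.]
bolt [([321.0, 118.0], 0.69)] pred [316. 115.]
nut [([317.0, 49.0], 0.78)] pred [316.  45.]
[ 0.53641134  0.09077476 -0.22776096]
```

View pics/w1.png

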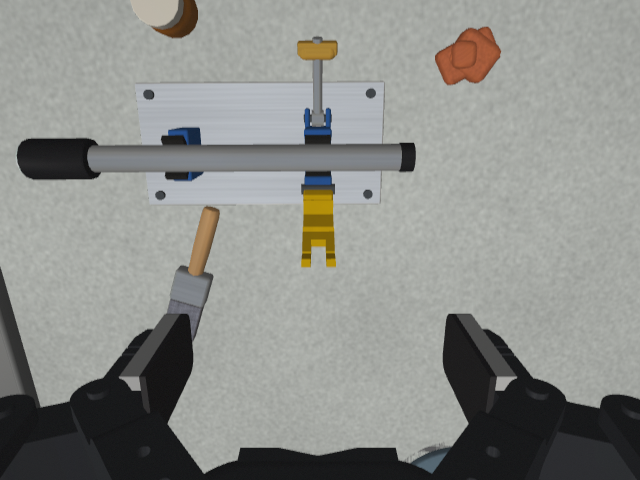

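```bash
cat > fit.py <<'E'
from geo import *; from bench import camera_params
from scipy.optimize import least_squares
C={c:(lambda p:(np.array(p["K"]),np.array(p["camera_from_world"])))(camera_params(c)) for c in("top","scene")}
w=np.load("w1.npz");C["wrist"]=(w["K"],w["T"])
f=lambda x,y:(x/2.6+120,y/2.6+140)
g=lambda x,y:(x/2.6+240,y/2.6+180)
def obs(v):
    s=v[:3];th,b,oy=v[3:6];P=lambda x,y,z=.01:np.array([x,y+oy,z])
    hinge=capP(0,0,0);bp=nutP(0,0);O=np.zeros(3);tb=np.array([0,0,.077])
    o=[("top",f(138,202),P(.065,.13)),("top",f(474,235),P(.065,-.13)),("top",f(458,402),P(-.065,-.13)),("top",f(120,370),P(-.065,.13)),
     ("scene",g(220,293),P(.065,-.13)),("scene",g(545,422),P(.065,.13)),
     ("wrist",(136,84),P(.065,.13)),("wrist",(384,83),P(.065,-.13)),("wrist",(380,205),P(-.065,-.13)),
     ("top",(252,301),capP(th)),("scene",(394,212),capP(th)),("wrist",(319,255),capP(th)),("wrist",(318.5,267),capP(th,.096,-.002)),
     ("top",(256,275),hinge),("scene",(379,253),hinge),("wrist",(319.,189),hinge),
     ("top",(268,211),nutP(b)),("scene",g(284,287),nutP(b)),("wrist",(317.5,49),nutP(b)),
     ("top",(264,260),O),("scene",(371,290),O),("wrist",(319,147),O),
     ("top",(263,242),bp),("scene",(361,289),bp),("wrist",(319,118),bp),
     ("wrist",(318,158),tb),("top",f(372,303),tb)]
    return [(c,np.array(p),W(q,s),n) for n,(c,p,q) in enumerate(o)]
off={"top":(6,7),"wrist":(8,9),"scene":(10,11)}
def res(v):
    r=[(proj(P,*C[c])-p+v[list(off[c])]) for c,p,P,n in obs(v)]
    return np.concatenate(r+[v[6:]/1.5])
r=least_squares(res,np.r_[.523,.143,-.108,2.1,1.15,.058,np.zeros(6)],loss="soft_l1")
print(np.round(r.x,4)); print([(o[0][0],*np.round(e,1)) for o,e in zip(obs(r.x),res(r.x)[:-6].reshape(-1,2))])
E
python3 fit.py
```

```text
[ 0.5222  0.1421 -0.1102  2.1431  1.0406  0.0603  0.1886  0.0317  0.5419
 -0.5896  0.2969  4.2782]
[('t', np.float64(-0.6), np.float64(0.2)), ('t', np.float64(0.2), np.float64(0.5)), ('t', np.float64(-0.3), np.float64(1.6)), ('t', np.float64(-2.2), np.float64(0.8)), ('s', np.float64(-0.5), np.float64(-0.3)), ('s', np.float64(0.0), np.float64(-0.0)), ('w', np.float64(-1.8), np.float64(0.6)), ('w', np.float64(1.7), np.float64(1.1)), ('w', np.float64(0.6), np.float64(1.9)), ('t', np.float64(0.9), np.float64(-2.8)), ('s', np.float64(-1.3), np.float64(1.7)), ('w', np.float64(-0.4), np.float64(0.4)), ('w', np.float64(0.1), np.float64(0.3)), ('t', np.float64(3.4), np.float64(-1.5)), ('s', np.float64(1.0), np.float64(-0.4)), ('w', np.float64(-0.5), np.float64(-2.1)), ('t', np.float64(-1.0), np.float64(-1.7)), ('s', np.float64(-0.4), np.float64(-0.5)), ('w', np.float64(0.8), np.float64(-0.1)), ('t', np.float64(0.6), np.float64(0.2)), ('s', np.float64(-0.1), np.float64(0.6)), ('w', np.float64(-0.6), np.float64(0.3)), ('t', np.float64(2.1), np.float64(-0.3)), ('s', np.float64(2.4), np.float64(-1.5)), ('w', np.float64(-0.6), np.float64(-2.0)), ('w', np.float64(0.4), np.float64(-2.6)), ('t', np.float64(-2.0), np.float64(0.8))]
```

```bash
echo "S=[.5213,.1420,-.110]" >> geo.py
python3 - <<'E'
from bench import *; from geo import *
q=Q(S[2]); th=2.13
p=W(capP(th),S); print(p)
move_gripper(.052,20)
move_ptp(p+[0,0,.07],q); print(read_time_s()); f0=read_ft_force()
movel(p,q,speed=.1); print("down",read_time_s(),(read_ft_force()-f0).round(1))
move_gripper(.02,20); pause(.1)
print("grip",read_time_s(),read_finger_gap(),(read_ft_force()-f0).round(1),read_eef_pos()-p)
import numpy as np; np.save("f0.npy",f0)
import cv2; cv2.imwrite("pics/w2.png",read_camera("wrist")[:,:,::-1])
E
```

```text
[0.44676926 0.15023161 0.14122269]
5.35
down 6.2 [-0.6 -0.7  0. ]
grip 6.625 0.02762223819554423 [-0.9  0.3  4.2] [0.00055556 0.00043101 0.00074603]
```

View pics/w2.png

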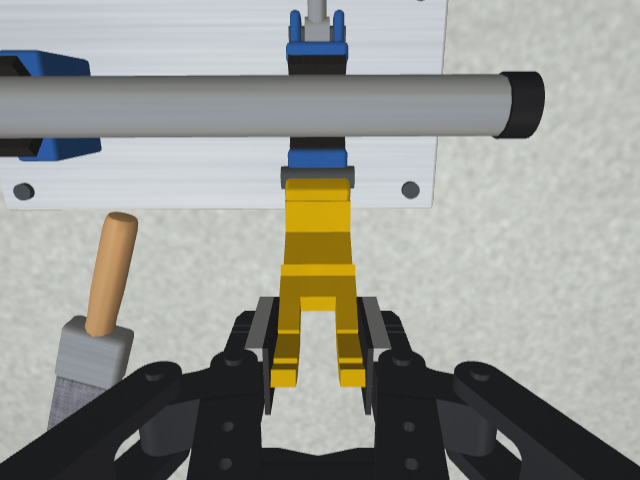

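The cap prongs are pinched squarely between the pads (columns 272–365, row 345), gap 27.6 mm. I'll swing it over now.

Run:
```python
from bench import *; from geo import *
f0=np.load("f0.npy"); th0=2.13
d=read_eef_pos()-W(capP(th0),S)
yx=np.array([np.cos(S[2]),np.sin(S[2])])
for th in np.r_[np.linspace(2.0,.25,14),.2,.16,.13,.10,.08]:
    movel(W(capP(th),S)+d*0,speed=.06)
    f=read_ft_force()-f0; fx=f[:2]@yx
    rad=fx*np.cos(th)+f[2]*np.sin(th); tan=-fx*np.sin(th)+f[2]*np.cos(th)
    print(round(th,2),round(read_time_s(),2),"rad %.1f tan %.1f y %.1f"%(rad,tan,f[1]))
    if abs(rad)>20 or abs(tan)>12: print("stop");break
    if th<.2 and tan>9: print("rest"); break
```

```text
2.0 7.0 rad 4.2 tan 3.9 y 2.7
1.87 7.33 rad 2.5 tan 3.2 y 2.1
1.73 7.67 rad -0.3 tan 4.4 y 3.8
1.6 8.0 rad -2.2 tan 2.5 y 5.1
1.46 8.33 rad -2.7 tan 1.3 y 4.2
1.33 8.67 rad -1.3 tan 2.4 y 4.7
1.19 9.0 rad -0.9 tan 2.0 y 4.1
1.06 9.33 rad 1.3 tan 1.2 y 4.4
0.92 9.67 rad 2.1 tan 1.5 y 4.6
0.79 10.0 rad 2.6 tan 0.5 y 4.3
0.65 10.33 rad 3.2 tan 0.8 y 3.6
0.52 10.67 rad 3.6 tan 1.0 y 6.2
0.38 11.0 rad 4.4 tan 0.7 y 4.9
0.25 11.33 rad 4.6 tan 1.0 y 4.5
0.2 11.58 rad 4.4 tan 1.2 y 5.5
0.16 11.83 rad 5.0 tan 1.6 y 4.7
0.13 12.08 rad 3.9 tan 2.0 y 5.1
0.1 12.33 rad 5.6 tan 2.5 y 5.3
0.08 12.58 rad 5.1 tan 2.3 y 4.6
```

Run:
```python
from bench import *; from geo import *
f0=np.load("f0.npy")
yx=np.array([np.cos(S[2]),np.sin(S[2])])
for th in [.065,.05,.035,.02,.005]:
    movel(W(capP(th),S),speed=.03); pause(.1)
    f=read_ft_force()-f0; tan=f[2]; e=read_eef_pos()
    print(th,round(read_time_s(),2),"x %.1f tan %.1f y %.1f"%(f[:2]@yx,tan,f[1]), e[2]-W(capP(th),S)[2])
    if tan>5.5: break
move_gripper(.052); pause(.1)
e=read_eef_pos(); movel(e+[0,0,.10],speed=.15)
import cv2
cv2.imwrite("pics/t3.png",read_camera("top")[:,:,::-1]);im=read_camera("scene")
for n in ["cap_grip","cap","nut","bolt"]: print(n,[(np.round(d["at"]).tolist(),round(d["confidence"],2)) for d in tip_of("scene",n)[:2]])
cv2.imwrite("pics/s3.png",cv2.resize(im[200:340,260:460,::-1],None,fx=3.5,fy=3.5,interpolation=3))
p=camera_params("scene");K,T=np.array(p["K"]),np.array(p["camera_from_world"])
for t in(0,.07,.2):print(t,proj(W(capP(t),S),K,T))
print("nut",[proj(W(nutP(b),S),K,T).round(1).tolist() for b in(.95,1.05,1.15)],read_time_s())
```

```text
0.065 12.93 x 5.1 tan 3.4 y 5.2 0.001673778463834208
0.05 13.28 x 5.0 tan 2.7 y 4.7 0.0016768272337086276
0.035 13.63 x 5.6 tan 2.8 y 4.7 0.001710245845642569
0.02 13.98 x 4.7 tan 3.4 y 4.0 0.0016992850019090372
0.005 14.33 x 5.0 tan 2.5 y 4.9 0.0016955492827889496
cap_grip [([366.0, 264.0], 0.8), ([383.0, 248.0], 0.35)]
cap [([381.0, 249.0], 0.81), ([369.0, 288.0], 0.74)]
nut [([351.0, 287.0], 0.56)]
bolt []
0 [360.23088494 267.76772623]
0.07 [360.45829905 265.25524632]
0.2 [361.14928463 260.32855898]
nut [[349.7, 282.1], [348.6, 285.6], [347.6, 289.1]] 15.9
```

View pics/s3.png

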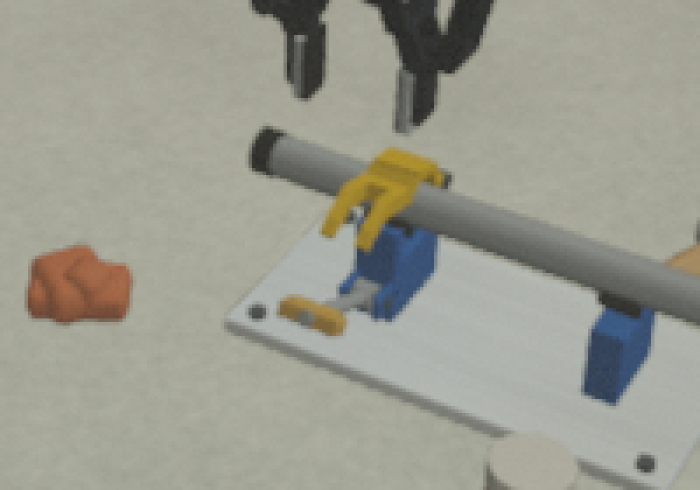

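The hinged half is over the tube (prongs at crop px 335,235 and 368,245), but the force never rose, so it may still sit slightly open. I'll re-pinch and press until I feel the tube.

Run:
```python
from bench import *; from geo import *
p=W(np.array([.049,0,.088]),S)
f0=read_ft_force(); movel(p+[0,0,.03],Q(S[2]),speed=.2); movel(p,speed=.1)
a=read_ft_force()-f0
move_gripper(.02,25); pause(.1)
f1=read_ft_force(); z=p[2]; print("touch",a.round(1),(f1-f0).round(1),read_finger_gap(),read_eef_pos()[2])
for i in range(10):
    z-=.0015; movel([p[0],p[1],z],speed=.03); pause(.08)
    f=read_ft_force(); print(round(z,4),round(read_eef_pos()[2],4),(f-f1).round(1))
    if (f-f1)[2]>5: break
print(read_time_s(),(f-f0).round(1))
```

```text
touch [ 0.4  0.2 -0.8] [ 0.5  2.9 -0.8] 0.027612398609223106 0.08863728067459171
0.0865 0.0873 [-0.  -0.2  2.6]
0.085 0.0857 [2.  1.1 3.6]
0.0835 0.0841 [3.2 1.3 2.9]
0.082 0.0826 [3.1 0.7 3.6]
0.0805 0.0811 [3.8 0.5 3.2]
0.079 0.0797 [3.9 0.6 3.3]
0.0775 0.0782 [3.5 1.  2.7]
0.076 0.0772 [2.2 0.3 6.4]
19.9 [2.6 3.2 5.6]
```

Run:
```python
from bench import *; from geo import *
e=read_eef_pos(); z=.076
for i in range(3):
    z-=.001; movel([e[0],e[1],z],speed=.02); pause(.1)
    f=read_ft_force(); print(z,round(read_eef_pos()[2],4),f.round(1))
    if f[2]>9: break
move_gripper(.052); pause(.1); e=read_eef_pos(); movel(e+[0,0,.06],speed=.2)
# look from near the bolt
p=W(np.array([.03,0,.24]),S); move_ptp(p,Q(S[2]))
import cv2
pr=camera_params("wrist"); im=read_camera("wrist"); cv2.imwrite("pics/w4.png",im[:,:,::-1]); K,T=np.array(pr["K"]),np.array(pr["camera_from_world"])
for n in ["nut","bolt","cap_grip","cap"]: print(n,[(np.round(d["at"]).tolist(),round(d["confidence"],2)) for d in tip_of("wrist",n)[:2]])
print("nut",[(b,proj(W(nutP(b),S),K,T).round(1).tolist()) for b in(.95,1.05,1.15,1.25)],"bolt",proj(W(nutP(0,0),S),K,T),"cap",[proj(W(capP(t),S),K,T) for t in(0,.07,.2)],proj(W(capP(0,0,0),S),K,T))
im=read_camera("scene"); cv2.imwrite("pics/s4.png",cv2.resize(im[200:340,260:460,::-1],None,fx=3.5,fy=3.5,interpolation=3))
print(tip_of("scene","cap_grip")[:1],tip_of("scene","nut")[:1],read_time_s())
a,b=cv2.imread("pics/w4.png"),cv2.imread("pics/s4.png")
cv2.imwrite("pics/v4.png",np.vstack([cv2.resize(a[:, :],(400,300)),cv2.resize(b,(400,280))]))
```

```text
0.075 0.0757 [0.5 1.8 7.2]
0.074 0.0748 [1.  2.2 8.3]
0.073 0.074 [0.6 1.7 9.9]
nut [([314.0, 119.0], 0.56), ([315.0, 297.0], 0.32)]
bolt [([313.0, 199.0], 0.72)]
cap_grip [([315.0, 189.0], 0.8), ([132.0, 65.0], 0.52)]
cap [([314.0, 299.0], 0.81)]
nut [(0.95, [316.1, 127.8]), (1.05, [316.1, 121.7]), (1.15, [316.1, 116.6]), (1.25, [316.2, 112.7])] bolt [316.40207871 197.91251081] cap [array([316.21002322, 189.08641519]), array([316.18982845, 191.31293547]), array([316.15416015, 197.23071193])] [316.44048847 296.74772315]
[{'at': [361.3, 269.5], 'confidence': 0.61}] [{'at': [349.9, 288.3], 'confidence': 0.72}] 22.7917
```

View pics/v4.png

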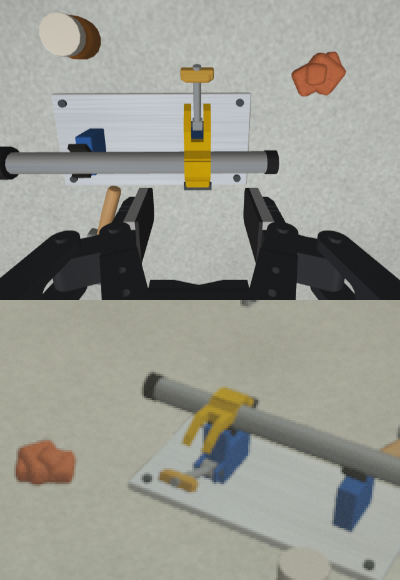

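The wrist view shows the cap closed over the tube, with the bolt pointing out in line and the nut at px (314,119). Scene cap_grip at row 269.5 matches an angle of about 0.07. The press showed spring-like force growth, so the cap rests on the tube. Next is the nut.

```bash
cat > sw.py <<'E'
from bench import *; from geo import *
S=[S[0],S[1]+.0006,S[2]]
yx=np.array([np.cos(S[2]),np.sin(S[2])])
def swing(bs,f0,dr=0.,tmax=28,speed=.05,wait=0,comp=True):
    for b in bs:
        movel(W(nutP(b,.068+dr),S),speed=speed); 
        if wait: pause(wait)
        f=read_ft_force()-f0; fx=f[:2]@yx
        rad=fx*np.sin(b)+f[2]*np.cos(b); tan=fx*np.cos(b)-f[2]*np.sin(b)   # tan>0: resists closing
        e=read_eef_pos(); v=np.array([(e[:2]-S[:2])@yx-.034,e[2]-.031])
        print("b %.3f act %.3f r %.4f t %.2f rad %.1f tan %.1f y %.1f dr %.4f"%(b,np.arctan2(*v),np.hypot(*v),read_time_s(),rad,tan,f[1],dr))
        if tan>tmax or abs(rad)>30: print("STOP"); break
        if comp and abs(rad)>6: dr+=np.sign(rad)*.0004
    return dr
E
python3 - <<'E'
from sw import *
p=W(nutP(1.08),S); move_gripper(.058)
move_ptp(p+[0,0,.06],Q(S[2])); f0=read_ft_force(); np.save("f0.npy",f0)
movel(p,speed=.1); print((read_ft_force()-f0).round(1))
move_gripper(.025,40); pause(.1); print("grip",read_finger_gap(),(read_ft_force()-f0).round(1),read_time_s())
if .033<read_finger_gap()<.039: swing(np.linspace(1.0,.6,6),f0,tmax=12)
import cv2; cv2.imwrite("pics/w5.png",read_camera("wrist")[:,:,::-1])
E
```

```text
[ 0.  -0.7  0.8]
grip 0.03474300749270115 [ 1.2 -0.7  1. ] 24.7917
b 1.000 act 1.002 r 0.0694 t 25.05 rad 2.4 tan 4.3 y 0.6 dr 0.0000
b 0.920 act 0.923 r 0.0693 t 25.31 rad 2.0 tan 3.6 y 1.9 dr 0.0000
b 0.840 act 0.843 r 0.0691 t 25.57 rad 2.3 tan 3.3 y 1.9 dr 0.0000
b 0.760 act 0.765 r 0.0691 t 25.82 rad 2.2 tan 3.8 y 1.5 dr 0.0000
b 0.680 act 0.686 r 0.0691 t 26.08 rad 1.5 tan 3.4 y 1.8 dr 0.0000
b 0.600 act 0.606 r 0.0690 t 26.34 rad 2.6 tan 3.2 y 2.3 dr 0.0000
```

View pics/w5.png

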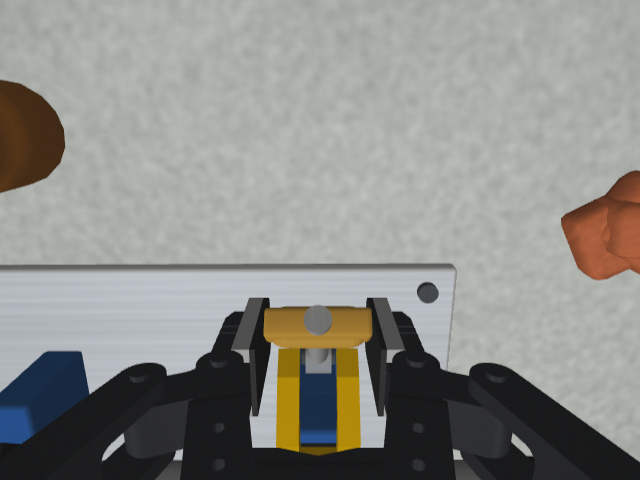

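The nut is pinched at (318,325), centred on the pads, and the shank is in line with the slot between the prongs. I'll continue slowly.

Run:
```python
from sw import *
swing(np.arange(.56,.09,-.035),np.load("f0.npy"),tmax=26,speed=.03,wait=.03)
print(read_finger_gap())
```

```text
b 0.560 act 0.569 r 0.0691 t 26.68 rad 3.0 tan 2.9 y 1.4 dr 0.0000
b 0.525 act 0.535 r 0.0691 t 26.96 rad 1.9 tan 4.4 y 1.9 dr 0.0000
b 0.490 act 0.502 r 0.0693 t 27.24 rad 3.4 tan 4.1 y 1.4 dr 0.0000
b 0.455 act 0.468 r 0.0692 t 27.52 rad 1.8 tan 3.4 y 1.8 dr 0.0000
b 0.420 act 0.435 r 0.0693 t 27.81 rad 2.2 tan 3.1 y 1.3 dr 0.0000
b 0.385 act 0.401 r 0.0694 t 28.09 rad 2.1 tan 5.2 y 1.5 dr 0.0000
b 0.350 act 0.376 r 0.0695 t 28.38 rad 1.2 tan 6.6 y 1.6 dr 0.0000
b 0.315 act 0.341 r 0.0695 t 28.66 rad 0.7 tan 5.5 y 1.8 dr 0.0000
b 0.280 act 0.316 r 0.0697 t 28.94 rad 0.4 tan 8.2 y 2.5 dr 0.0000
b 0.245 act 0.285 r 0.0697 t 29.23 rad 0.3 tan 7.5 y 2.4 dr 0.0000
b 0.210 act 0.257 r 0.0698 t 29.51 rad -0.6 tan 9.3 y 1.7 dr 0.0000
b 0.175 act 0.231 r 0.0700 t 29.79 rad -1.7 tan 9.6 y 2.1 dr 0.0000
b 0.140 act 0.206 r 0.0701 t 30.07 rad -2.1 tan 11.0 y 1.8 dr 0.0000
b 0.105 act 0.178 r 0.0702 t 30.36 rad -3.2 tan 11.3 y 2.0 dr 0.0000
0.03477305874706606
```

Run:
```python
from sw import *
swing(np.arange(.08,-.17,-.025),np.load("f0.npy"),tmax=19,speed=.03,wait=.05,comp=False)
print(read_finger_gap())
```

```text
b 0.080 act 0.168 r 0.0702 t 30.66 rad -4.0 tan 12.8 y 2.0 dr 0.0000
b 0.055 act 0.149 r 0.0703 t 30.96 rad -4.7 tan 14.0 y 1.9 dr 0.0000
b 0.030 act 0.136 r 0.0704 t 31.26 rad -4.9 tan 14.9 y 2.3 dr 0.0000
b 0.005 act 0.121 r 0.0705 t 31.56 rad -7.2 tan 15.8 y 1.9 dr 0.0000
b -0.020 act 0.102 r 0.0706 t 31.86 rad -6.8 tan 16.1 y 2.2 dr 0.0000
b -0.045 act 0.092 r 0.0706 t 32.16 rad -8.1 tan 16.7 y 1.2 dr 0.0000
b -0.070 act 0.078 r 0.0707 t 32.46 rad -9.1 tan 17.5 y 1.5 dr 0.0000
b -0.095 act 0.068 r 0.0708 t 32.76 rad -9.1 tan 18.5 y 1.2 dr 0.0000
b -0.120 act 0.047 r 0.0708 t 33.06 rad -8.8 tan 18.7 y 1.5 dr 0.0000
b -0.145 act 0.037 r 0.0709 t 33.36 rad -9.2 tan 20.0 y 2.2 dr 0.0000
STOP
0.03425447544084323
```

Run:
```python
from sw import *; import cv2
a=read_camera("wrist")[240:480,160:480,::-1]; b=read_camera("scene")[210:310,300:420,::-1]
cv2.imwrite("pics/v6.png",np.hstack([cv2.resize(a,(400,300)),cv2.resize(b,(360,300),interpolation=3)]))
pr=camera_params("wrist");print([(x,proj(W(nutP(x,.077),S),np.array(pr["K"]),np.array(pr["camera_from_world"])).round(1)) for x in(0,.1,.2,.3)])
```

```text
[(0, array([317.4, 363.5])), (0.1, array([317.2, 340.7])), (0.2, array([317.1, 316.5])), (0.3, array([317. , 291.4]))]
```

View pics/v6.png

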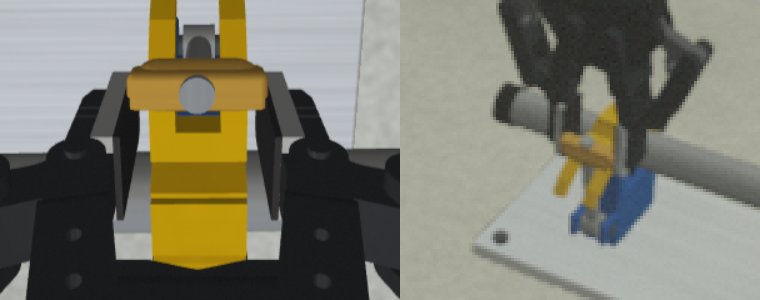

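Shank tip at full px (318,316), which means the bolt is really at b≈0.2. It has not reached the ridge, and the nut sits near the edge of the pads. I'll ease off, regrip it centrally, and push on.

Run:
```python
from sw import *; import cv2
f0=np.load("f0.npy")
swing([-.02],f0,speed=.03,comp=False)
move_gripper(.050); pause(.1); 
p=W(nutP(.22),S); movel(p,Q(S[2]),speed=.05); pause(.1)
pr=camera_params("wrist"); K,T=np.array(pr["K"]),np.array(pr["camera_from_world"])
im=read_camera("wrist"); cv2.imwrite("pics/w7.png",im[:,:,::-1])
print(read_eef_pos()-p,(read_ft_force()-f0).round(1),[(d["at"],d["confidence"]) for d in tip_of("wrist","nut")[:2]])
print([(x,proj(W(nutP(x),S),K,T).round(1),proj(W(nutP(x,.077),S),K,T).round(1)) for x in(.1,.2,.3,.4)],read_time_s())
```

```text
b -0.020 act 0.048 r 0.0707 t 33.89 rad 4.1 tan 7.1 y 0.6 dr 0.0000
[-2.59324780e-04  1.33451450e-04 -6.91386842e-05] [-0.2 -0.7 -0.1] [([317.8, 344.4], 0.81)]
[(0.1, array([316.6, 369.4]), array([316.5, 384.1])), (0.2, array([316.5, 349.6]), array([316.4, 360.3])), (0.3, array([316.5, 328.9]), array([316.4, 335.2])), (0.4, array([316.5, 307.7]), array([316.4, 309.6]))] 34.9667
```

View pics/w7.png

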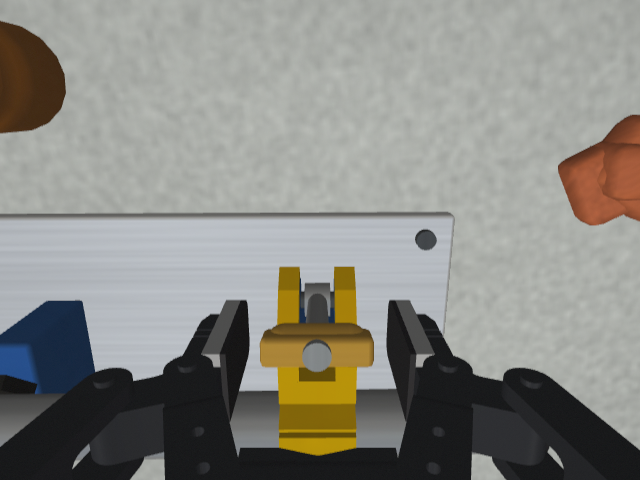

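Nut at (318,345), shank tip (317,356): b≈0.22, right at the TCP and centred between the pads. Regrip and push over the ridge.

Run:
```python
from sw import *; import cv2
f0=np.load("f0.npy")
move_gripper(.025,60); pause(.1); print(read_finger_gap(),(read_ft_force()-f0).round(1))
yx=np.array([np.cos(S[2]),np.sin(S[2])]); last=None
for b in np.arange(.20,-.25,-.02):
    movel(W(nutP(b),S),speed=.03); pause(.04)
    f=read_ft_force()-f0; fx=f[:2]@yx; e=read_eef_pos(); v=np.array([(e[:2]-S[:2])@yx-.034,e[2]-.031]); act=np.arctan2(*v)
    print("b %.3f act %.3f r %.4f t %.2f fx %.1f fz %.1f"%(b,act,np.hypot(*v),read_time_s(),fx,f[2]))
    if fx>24: print("STOP");break
    if last is not None and last-act>.045: print("JUMP"); break
    last=act
a=read_camera("wrist"); cv2.imwrite("pics/w8.png",a[:,:,::-1])
pr=camera_params("wrist");print([(x,proj(W(nutP(x,.077),S),np.array(pr["K"]),np.array(pr["camera_from_world"])).round(1)) for x in(0,.1,.2)],tip_of("wrist","nut")[:1])
```

```text
0.034498983278089666 [ 0.4  0.4 -0.7]
b 0.200 act 0.221 r 0.0684 t 35.64 fx 4.3 fz -4.0
b 0.180 act 0.219 r 0.0685 t 35.93 fx 6.3 fz -8.8
b 0.160 act 0.215 r 0.0685 t 36.23 fx 10.0 fz -10.2
b 0.140 act 0.212 r 0.0685 t 36.52 fx 13.0 fz -14.7
b 0.120 act 0.208 r 0.0686 t 36.81 fx 14.5 fz -16.1
b 0.100 act 0.201 r 0.0686 t 37.10 fx 17.4 fz -18.0
b 0.080 act 0.189 r 0.0686 t 37.39 fx 17.4 fz -19.5
b 0.060 act 0.115 r 0.0685 t 37.68 fx 6.9 fz -7.2
JUMP
[(0, array([317.3, 383. ])), (0.1, array([317.2, 360.6])), (0.2, array([317.2, 336.4]))] [{'at': [316.6, 346.5], 'confidence': 0.63}]
```

Snapped over the ridge at about 0.19. Pushing gently on to the slot's end.

Run:
```python
from sw import *; import cv2
f0=np.load("f0.npy"); yx=np.array([np.cos(S[2]),np.sin(S[2])])
for b in np.arange(.04,-.25,-.02):
    movel(W(nutP(b),S),speed=.03); pause(.05)
    f=read_ft_force()-f0; fx=f[:2]@yx; e=read_eef_pos(); v=np.array([(e[:2]-S[:2])@yx-.034,e[2]-.031]); act=np.arctan2(*v)
    print("b %.3f act %.3f r %.4f t %.2f fx %.1f fz %.1f"%(b,act,np.hypot(*v),read_time_s(),fx,f[2]))
    if fx>16: print("STOP");break
a=read_camera("wrist"); cv2.imwrite("pics/w9.png",a[220:480,140:500,::-1].repeat(2,0).repeat(2,1))
pr=camera_params("wrist");print([(x,proj(W(nutP(x,.077),S),np.array(pr["K"]),np.array(pr["camera_from_world"])).round(1)) for x in(0,.1,.2)],tip_of("wrist","nut")[:1])
```

```text
b 0.040 act 0.083 r 0.0684 t 38.08 fx 6.3 fz -6.4
b 0.020 act 0.062 r 0.0685 t 38.38 fx 5.3 fz -6.2
b 0.000 act 0.054 r 0.0685 t 38.68 fx 7.8 fz -6.7
b -0.020 act 0.042 r 0.0686 t 38.98 fx 8.5 fz -7.1
b -0.040 act 0.027 r 0.0686 t 39.28 fx 8.3 fz -7.0
b -0.060 act 0.013 r 0.0686 t 39.58 fx 9.3 fz -7.1
b -0.080 act -0.004 r 0.0687 t 39.88 fx 9.1 fz -7.3
b -0.100 act -0.020 r 0.0688 t 40.18 fx 9.4 fz -7.3
b -0.120 act -0.025 r 0.0688 t 40.48 fx 11.0 fz -7.2
b -0.140 act -0.027 r 0.0688 t 40.78 fx 13.5 fz -9.2
b -0.160 act -0.028 r 0.0688 t 41.08 fx 14.8 fz -11.5
b -0.180 act -0.029 r 0.0688 t 41.38 fx 17.7 fz -12.8
STOP
[(0, array([317.1, 353.9])), (0.1, array([317.1, 330.5])), (0.2, array([317.1, 305.6]))] [{'at': [318.7, 341.3], 'confidence': 0.94}]
```

View pics/w9.png

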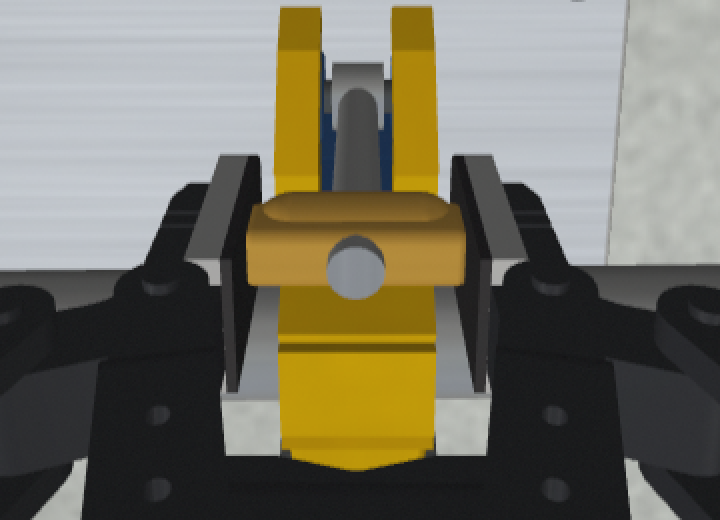

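Shank tip at full row 353, exactly the prediction for b=0. The hard stop was felt (position stalled, force climbing), and the slot end is hidden under the nut. Unload, release, retreat and check.

Run:
```python
from sw import *; import cv2
movel(W(nutP(-.10),S),speed=.03); print((read_ft_force()-np.load("f0.npy")).round(1))
move_gripper(.060); pause(.15)
e=read_eef_pos(); movel(e+[0,0,.10],speed=.15)
move_ptp(W(np.array([-.03,0,.30]),S),Q(S[2])); pause(.2)
pr=camera_params("wrist");K,T=np.array(pr["K"]),np.array(pr["camera_from_world"])
a=read_camera("wrist")
print([(x,proj(W(nutP(x),S),K,T).round(1)) for x in(0,.05,.1,.2)],[(d["at"],d["confidence"]) for d in tip_of("wrist","nut")[:1]])
b=read_camera("scene"); print([(n,tip_of("scene",n)[:1]) for n in("nut","cap_grip","jar","stone","brush")],read_time_s())
p=camera_params("scene");K,T=np.array(p["K"]),np.array(p["camera_from_world"]); print([(x,proj(W(nutP(x),S),K,T).round(1)+[0,4.3]) for x in(0,.1,.2)])
cv2.imwrite("pics/v10.png",np.hstack([cv2.resize(a[80:280,200:440,::-1],(400,333),interpolation=3),cv2.resize(b[200:320,300:440,::-1],(388,333),interpolation=3)]))
```

```text
[ 8.2  0.9 -5.4]
[(0, array([315.2, 118. ])), (0.05, array([315.2, 113.1])), (0.1, array([315.2, 108.1])), (0.2, array([315.2,  98.3]))] [([318.9, 118.8], 0.98)]
[('nut', [{'at': [370.3, 253.0], 'confidence': 0.63}]), ('cap_grip', [{'at': [362.1, 271.8], 'confidence': 0.79}]), ('jar', [{'at': [408.4, 356.8], 'confidence': 0.56}]), ('stone', [{'at': [281.8, 289.8], 'confidence': 0.77}]), ('brush', [{'at': [467.8, 272.0], 'confidence': 0.69}])] 44.2917
[(0, array([365.1, 258.7])), (0.1, array([363.4, 260.7])), (0.2, array([361.6, 263. ]))]
```

View pics/v10.png

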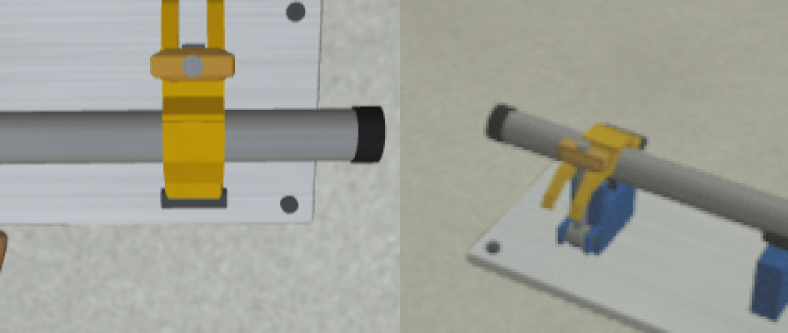

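The nut sits upright and home at wrist (319,119), where b=0 predicts row 118. The cap is down: scene row 271.8, against 272 predicted for angle 0. The light is lying in place and the bystanders have not moved.

```bash
python3 -c "
from bench import *
sign_off(); print(read_time_s())"
```

```text
the job is handed in; nothing more can be done
the job is handed in; nothing more can be done
```

The light is clamped. The yellow half was swung over until it rested on the tube, then the bolt was swung up, over the ridge and home against the slot's end. I handed the job in at about 44 s of the 72 s.

**How it went:**
- **Yellow half:** My first swing let go of it about 0.2 rad open, because I felt no contact. I re-pinched it and pressed until the force rose like a spring, which put it on the tube.
- **Bolt:** The nut sat about 10 mm off-centre in the pads on the first push, so I regripped it halfway up the ramps. It snapped past the ridge at about 0.19 rad. At home the position stalled while the push rose to about 18 N, so I stopped there. Peak forces I read at the wrist were about 17 N sideways and 20 N vertically while going over the ridge.

**Last checks, with the gripper clear:**
- **Wrist camera:** it puts the nut at row 118.8, against 118.0 predicted for home.
- **Scene camera, yellow half:** row 271.8, against about 272 predicted for fully closed. That prediction includes a 4 px row correction I fitted for this camera.
- **Scene camera, nut:** this one disagreed by about 5 px, (370, 253) found against (365, 259) expected. It was a lower-confidence detection, and the offset is on the side away from an open bolt.
- **Surroundings:** the light's tube lies in its place. The jar, brush and stone were within about 4 px of where they started, which is about the detector's error.

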